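# Prop the grooming box lid on its stay

### The job

Open the green grooming box and swing its lid right back until it leans on its hinge stop by itself, then flip the wooden stay inside up until it rests against its own stop, just past upright. Take the lid again, ease it forward and leave it resting on the stay's rubber tip, caught by the block under the lid, so the box can air. Never let the lid drop, and leave everything else where it is.

Things in the scene. Friction and masses are not known exactly. Their poses are not given: they have to be found in the camera images.
- box: Green plywood dog-grooming box, 200 (x) x 320 (y) x 110 mm high, walls 9 mm, inner floor at z = 13 mm; it does not move. Origin at the centre of its underside; x points to the hinge side (rear), -x to the front, y along its length. A 6 mm divider runs front to rear at y = -60 mm, top at z = 76 mm, the stay above it. Carry handles on the short ends stand out to y = +-182 mm.
- lid (a joint): Hinge angle of the green lid (rad): 0 closed, grows as the front edge rises and swings back; at its stop, 1.85, it leans back past upright and stays. Let go below 1.57 it falls shut unless propped. Propped on the stay it reads 1.08 to 1.12. About 0.42 kg, light hinge friction. Panel 210 mm from hinge line to front edge, 324 mm wide, 12 mm thick, its underside level with the hinge line.
- lid_hinge (a point): Middle of the hinge line, at the rear top rim of the box: box frame (100, 0, 110) mm; the line runs along the box's y. The point's axes are the lid frame: with the lid closed they equal the box's; they turn with the lid about y.
- lid_pull (a point): Centre of the steel T-pull on top of the lid: a round bar 14 mm in diameter, 40 mm long along the box's y, on one 12 mm post; lid frame (-170, 0, 40) mm, 28 mm above the lid's top. Pinched by its two ends (fingers closing along y) it can turn between the pads as the lid swings. With the lid back it is on the far side.
- lid_edge (a point): Middle of the lid's front edge, half way through its 12 mm thickness: lid frame (-210, 0, 6) mm. With the lid leant back this edge is uppermost, about 310 mm above the slab, and can be pinched from above across its thickness.
- stay (a joint): Angle of the wooden stay (rad): 0 lying forward above the divider, grows as its tip rises and swings up and back towards the hinge; stop at 1.658, just past upright, where it stays by itself. It must stand above about 1.62 for its tip to pass inside the catch block; under the lid's weight it settles at about 1.61 to 1.66. 45 g, light pivot friction.
- stay_pivot (a point): Pivot of the stay, between two steel cheeks on the divider: box frame (40, -60, 84) mm; it turns about the box's y.
- stay_tip (a point): Centre of the stay's round black rubber tip, 14 mm in diameter, 114 mm from the pivot; lying down it is at box frame (-74, -60, 84) mm. The bar is 12 mm wide (y) and 10 mm thick. The propped tip sits in the corner between the lid's underside and the catch block.
- brush: Wooden grooming brush 130 x 50 x 41 mm lying loose on the box floor on the wide side of the divider, bristles down. Leave it. Origin at the centre of its underside.
- turntable: Round wooden turntable 250 mm in diameter with a 40 mm high rim, holding the four jars. Leave it. It does not move. Origin under its centre.
- jar0: Clear empty plastic jar, white cap, 64 mm in diameter, 104 mm high, on the turntable. Leave it. Origin under its centre.
- jar1: The same with a blue cap.
- jar2: The same with an orange cap.
- jar3: The same with a grey cap.
- pitcher: Empty glass pitcher, 112 mm in diameter, 190 mm high, handle standing out 98 mm from the axis. Leave it. Origin under its centre.
- toy: Red hard rubber chew toy of three stacked balls, 72 mm in diameter, 96 mm high, standing up. Leave it. Origin under its centre.
- mold: Yellow silicone treat mold, 130 x 90 x 20 mm, lying flat. Leave it. Origin under its centre.
- clip: Steel slip-lead clip (bolt snap), 115 mm long, lying flat. Leave it. Origin on the slab near its middle.
- catch (a point): The catch: a dark wooden block under the lid, 14 mm high, 44 mm wide (y), 12 mm long. This point is in the middle of the corner between the lid's underside and the block's face towards the hinge: lid frame (-110.5, -60, 0) mm. The seated tip touches or almost touches both, its centre about 10 to 12 mm from this point.
- stay_grip (a point): Centre of the finger dowel through the stay, 92 mm from the pivot towards the tip: a dark wooden pin 12 mm in diameter, 26 mm long along the box's y, free at both sides. Pinched by its two ends from above (fingers closing along y) it turns between the pads with some drag as the stay swings up, so the stay trails a little; lying down it is at box frame (-52, -60, 84) mm.

How it is judged:
On the way, in this order (a step that is already met when the one before it is completed fails the run):
1. the lid is swung right back to its hinge stop (value of joint lid above 1.75 rad), for 0.2 s.
2. with the lid back, the stay is flipped up against its stop (value of joint stay above 1.62 rad and value of joint lid above 1.6 rad), for 0.2 s.
At the end, for the whole second after the job is handed in: The lid is at rest, propped on the upright stay, the rubber tip seated in the corner behind the catch block: catch corner within 14.5 mm of the tip's centre, lid angle 1.04 to 1.15 rad, stay angle above 1.58 rad, lid moving under 0.05 rad/s (distance between catch and stay_tip below 0.0145 m and value of joint lid between 1.04 and 1.15 rad and value of joint stay above 1.58 rad and velocity of joint lid between -0.05 and 0.05 rad/s); the robot touches nothing.
It fails at once if the lid is dropped: it swings shut-wards faster than 2 rad/s (velocity of joint lid below -2 rad/s).
It fails at once if something else in the box or on the slab is shifted by more than 30 mm (distance of any of brush, jar0, jar1, jar2, jar3, pitcher, toy, mold, clip from where it was at the start of the episode above 0.03 m).
It also fails if it takes over 72 s, if anything falls off the work surface, if the arm or the gripper's body presses on something with over 40 N, if the wrist force passes 120 N, or if a joint passes its speed limit or range.

### The arm

A 6-joint arm with a two-finger parallel gripper is mounted at the origin on the work surface. World frame = base frame: x ahead of the robot, y to its left, z up, the work surface at z = 0. Lengths are in m, angles in rad, forces in N, time in s.
With the tool pointing down it reaches from about 0.4 to 0.925 m from the base axis. Payload 3.4 kg.
Tool frame: the origin (TCP) lies at the very end of the fingers, on their centre line; the grasp point (between the pads) lies 19 mm behind it; z points along the fingers, y is the direction in which the jaws open and shut (so a half turn about z gives the same grasp; the last joint's range is limited). The gripper opens to 85 mm and grips with 20 to 120 N. Pads are 22 mm wide; open, the fingers measure 114 mm over their backs; the gripper's body (76 mm by 85 mm) begins 54 mm behind the grasp point. The pads swing forward as they close: fully open they stand 13 mm farther back than shut.
Start: joints at [1.258, 0.307, 1.506, -0, 1.328, -0.073], TCP at [0.136, 0.559, 0.231] pointing down, gripper open.
Joint ranges: [-3.12, 3.12], [-1.05, 2.28], [0.14, 2.33], [-1.42, 4.57], [0.1, 2.73], [-2.68, 2.68]. Speed limits (rad/s): [2.57, 2.57, 3.14, 3.14, 3.14, 3.14].

### API

Orientations are given as a rotation vector (axis times angle).
In Python, from workcell import env, viewer gives the robot as it stands. The module is installed in compiled form; this text tells all that it offers.
- The arm moves only by the tool apply_moves, never from a script. Its argument "plan" is a list of rows, each a list of 7 numbers: the turn, a rotation vector about the world's x, y, z in rad, then the shift along the world's x, y, z in m, then the finger opening in m, from 0 to 0.0854. A call has 1 to 20 rows; each row shifts and turns the commanded pose from where the row before left it; what a row does not reach is not made up. A row lasts 1/12 s, in which the tool goes at most 41.7 mm and 7.16 degrees, less where a joint would pass 70% of its speed; a pose out of reach is approached as far as the arm can. A call with a gripper value outside its range is refused whole. The fingers move at their own pace and stop on an object; "force" is the grip in N (left out, the last holds). Time passes only in rows, so rows that do not move let the fingers close. It gives the time, the measured TCP pose, the force and the opening at its end, in the units of the state.
- env.read_state(): the state, without advancing time (a new reading comes with each control period).
- viewer.camera(name): name is "side" or "top" or "wrist"; returns (picture, depth): 384x512x3 uint8, blue, green, red; 384x512 float32, m along the optical axis (not along the pixel's ray), 0 where there is no reading.
- viewer.calibration(name): a dict with "vertical_fov" (degrees; the focal length in pixels is half the picture's height over the tangent of half this angle, whatever the lens; pixels are square), "cx", "cy" (the principal point, pixels), "world_from_camera" (4x4, takes a point from camera to world coordinates). Camera axes: x right, y down, z forward; pixel columns grow to the right and rows downward; lengths in m; the calibration is good to about 2 mm. A picture is of the moment at which its call begins: read the wrist's pose just before it. calibration takes no time and is no camera call; for the wrist camera it gives the pose at the moment of the call.
- env.finish_job(): hands the job in, once; it reports no verdict.
The state is a dict: "time": time; "qpos": joint angles; "joint_vel": joint speeds; "joint_efforts": joint torques, N m; "ee_pos": TCP position; "tcp_rot": TCP orientation; "ft_force": force on the tool from outside, world axes, zero at the start; "ft_torque": the same for the moment, N m; "grip_width": opening from 0.0 (shut) to 1.0 (fully open).
Only numpy, scipy, OpenCV 4.12 (cv2) and the standard library are available. Lean on these libraries where they do the work, as an engineer would, in place of code of your own. Each camera call takes 0.05 s, during which the arm holds its last target.

## Working session

There is one attempt and no reset: what is moved stays moved. The work goes in short steps, Python scripts to look and compute and a tool call to move; the robot and the scene stay as the last step left them, time stands still between calls to the robot, and variables do not carry over. Pictures are saved under pics/ and viewed, and the job is handed in when it is done.

Besides the shell and the picture viewer there is one more tool, called after "Request:" as name([rows], argument=value, ...), one row to a line, values as JSON. apply_moves: Moves the arm, as the interface text tells. Its arguments: {"type":"object","properties":{"plan":{"type":"array","items":{"type":"array","items":{"type":"number"}}},"force":{"type":"number"}},"required":["plan"]}

```bash
mkdir -p pics; ls; python3 - <<'E'
from workcell import env, viewer
import cv2, numpy as np, pickle
s=env.read_state(); print(s)
for n in ["side","top","wrist"]:
    c=viewer.calibration(n); p,d=viewer.camera(n)
    cv2.imwrite(f"pics/{n}0.png",p); pickle.dump((p,d,c),open(f"pics/{n}0.pkl","wb"))
    print(n,c)
E
```

```text
pics
{'time': 0.0, 'qpos': array([ 1.25849226e+00,  3.07564880e-01,  1.50770526e+00, -1.90696190e-05,
        1.32835927e+00, -7.34966675e-02]), 'joint_vel': array([-1.49816101e-03,  8.44346134e-05,  8.02233314e-04,  1.87005848e-03,
       -1.09099620e-03, -9.50329890e-04]), 'joint_efforts': array([-3.86629281e-04, -4.57552457e+01, -2.51919293e+01, -3.38063846e-04,
        1.29880244e-02, -3.64599018e-06]), 'ee_pos': array([0.13582505, 0.55800462, 0.23037364]), 'tcp_rot': array([-0.37417536, -3.11885368,  0.00314519]), 'ft_force': array([ 0.03558196,  0.09562335, -0.00983187]), 'ft_torque': array([-0.01259914, -0.0051379 , -0.01115191]), 'grip_width': 1.0021226940819312}
side {'vertical_fov': 52.54164795081995, 'cx': 256.41356070838583, 'cy': 184.9177723023455, 'world_from_camera': array([[ 0.9501957 , -0.21264352,  0.22783955,  0.27247514],
       [-0.31102683, -0.6933717 ,  0.64999846, -0.79284565],
       [ 0.01975953, -0.68848996, -0.72497665,  1.01874375],
       [ 0.        ,  0.        ,  0.        ,  1.        ]])}
top {'vertical_fov': 54.7525579332824, 'cx': 256.1109814994921, 'cy': 192.80529326846755, 'world_from_camera': array([[ 0.02042539, -0.99659517,  0.07988032,  0.46298947],
       [-0.99966057, -0.02164982, -0.01449231,  0.0161902 ],
       [ 0.01617236, -0.07955719, -0.99669911,  1.25352574],
       [ 0.        ,  0.        ,  0.        ,  1.        ]])}
wrist {'vertical_fov': 63.800679418761796, 'cx': 253.07698302862588, 'cy': 191.13827865421197, 'world_from_camera': array([[ 0.23587796,  0.93637815,  0.25991836,  0.07037516],
       [ 0.97178175, -0.22691187, -0.06443014,  0.57551993],
       [-0.00135241,  0.26778157, -0.9634787 ,  0.37302782],
       [ 0.        ,  0.        ,  0.        ,  1.        ]])}
```

View pics/side0.png

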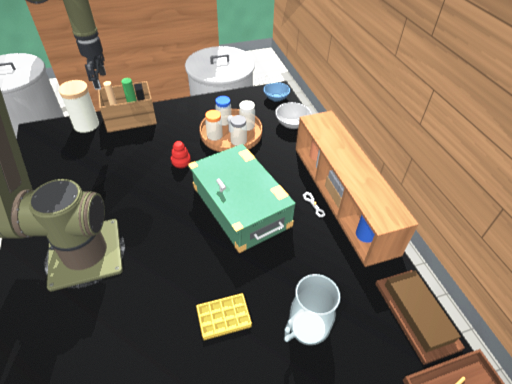

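View pics/top0.png

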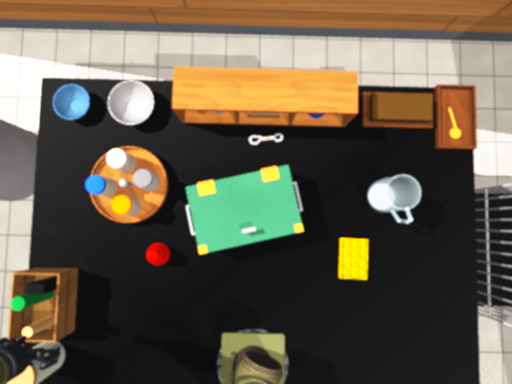

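View pics/wrist0.png

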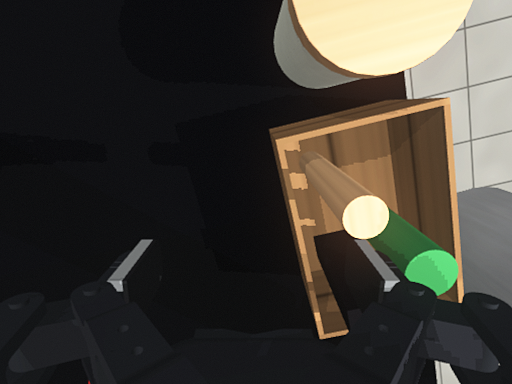

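```bash
cat > h.py <<'E'
import numpy as np, cv2, pickle
from scipy.spatial.transform import Rotation as R
def K(c): 
    f=192/np.tan(np.radians(c["vertical_fov"]/2)); return f,c["cx"],c["cy"]
def ray(c,u,v):
    f,cx,cy=K(c); T=c["world_from_camera"]
    d=T[:3,:3]@np.array([(u-cx)/f,(v-cy)/f,1.]); return T[:3,3],d
def onplane(c,u,v,z):
    o,d=ray(c,u,v); return o+d*(z-o[2])/d[2]
def tri(*rs):
    A=np.zeros((3,3));b=np.zeros(3)
    for o,d in rs:
        d=d/np.linalg.norm(d);P=np.eye(3)-np.outer(d,d);A+=P;b+=P@o
    X=np.linalg.solve(A,b)
    return X,[np.linalg.norm((np.eye(3)-np.outer(d,d)/(d@d))@(X-o)) for o,d in rs]
def proj(c,X):
    f,cx,cy=K(c);T=c["world_from_camera"];p=T[:3,:3].T@(np.asarray(X)-T[:3,3]);return p[0]/p[2]*f+cx,p[1]/p[2]*f+cy
def pts(c,d,m):
    v,u=np.nonzero(m&(d>0));f,cx,cy=K(c);z=d[v,u]
    P=np.c_[(u-cx)/f*z,(v-cy)/f*z,z];T=c["world_from_camera"];return P@T[:3,:3].T+T[:3,3],u,v
def load(n): return pickle.load(open(f"pics/{n}.pkl","rb"))
def snap(n,tag):
    from workcell import viewer
    c=viewer.calibration(n);p,d=viewer.camera(n);cv2.imwrite(f"pics/{n}{tag}.png",p);pickle.dump((p,d,c),open(f"pics/{n}{tag}.pkl","wb"));return p,d,c
E
python3 - <<'E'
from h import *
for n,roi in (("top0",(170,150,320,270)),("side0",(180,140,300,260))):
    p,d,c=load(n); x0,y0,x1,y1=roi
    hsv=cv2.cvtColor(p,cv2.COLOR_BGR2HSV)
    P,u,v=pts(c,d,(hsv[...,0]>60)&(hsv[...,0]<95)&(hsv[...,1]>70)&(np.indices(d.shape)[1]>x0)&(np.indices(d.shape)[1]<x1)&(np.indices(d.shape)[0]>y0)&(np.indices(d.shape)[0]<y1))
    s=(P[:,2]>.105)&(P[:,2]<.135)
    print(n,np.median(P[s,2]),s.sum())
    # lid top: full mask by depth height in roi
    P,u,v=pts(c,d,(np.indices(d.shape)[1]>x0)&(np.indices(d.shape)[1]<x1)&(np.indices(d.shape)[0]>y0)&(np.indices(d.shape)[0]<y1))
    s=(P[:,2]>.110)&(P[:,2]<.134)
    r=cv2.minAreaRect(P[s,:2].astype(np.float32)*1000); print(r, cv2.boxPoints(r))
    s=(P[:,2]>.148)&(P[:,2]<.19)
    print("pull",P[s].mean(0),s.sum(),np.median(u[s]),np.median(v[s]))
    cv2.imwrite(f"pics/{n}z.png",cv2.resize(p[y0:y1,x0:x1],None,fx=5,fy=5,interpolation=cv2.INTER_CUBIC))
E
```

```text
top0 0.12231003861616752 6496
((508.416748046875, 35.25006103515625), (216.09466552734375, 325.0054626464844), 13.703496932983398) [[ 364.94852  167.53098]
 [ 441.94147 -148.22311]
 [ 651.885    -97.03085]
 [ 574.892    218.72324]]
pull [0.4427708  0.01924572 0.15536623] 65 249.0 229.0
side0 0.12272659861969937 4482
((507.47406005859375, 37.87591552734375), (217.01446533203125, 327.7616271972656), 13.688297271728516) [[ 363.268    171.42497]
 [ 440.8294  -147.02739]
 [ 651.6801   -95.67314]
 [ 574.1187   222.77922]]
pull [0.44111059 0.01966424 0.15554357] 52 221.0 183.0
```

View pics/top0z.png

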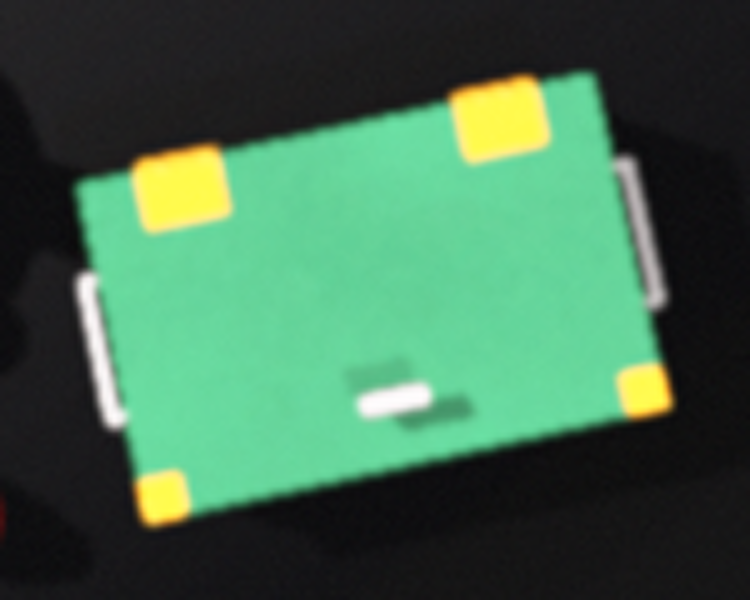

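View pics/side0z.png

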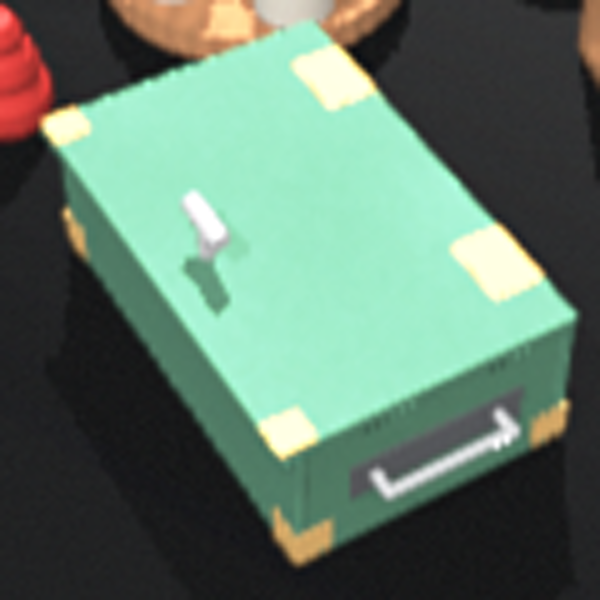

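```bash
python3 - <<'E'
from h import *
Rt=R.from_rotvec([-0.37417536, -3.11885368,  0.00314519]).as_matrix(); print(Rt.round(3))
t,s=load("top0"),load("side0")
print(tri(ray(t[2],249,229),ray(s[2],221,183)))
a=np.radians(13.7);ex=np.array([np.cos(a),np.sin(a)]);ey=np.array([-ex[1],ex[0]])
for pull in ([.4428,.0192],[.4415,.0197]): print("box c from pull",np.array(pull)+.07*ex)
for c in ([.5084,.03525],[.5075,.0379]): print("from rect",np.array(c)+.005*ex)
# heights around
p,d,c=t
for nm,(x0,y0,x1,y1) in dict(shelf=(175,70,355,125),tray=(12,265,75,350),jars=(90,150,165,215)).items():
    m=np.zeros(d.shape,bool);m[y0:y1,x0:x1]=1;P,u,v=pts(c,d,m);s_=P[:,2]>.05;print(nm,P[s_].min(0),P[s_].max(0),np.percentile(P[s_,2],95))
E
```

```text
[[-0.972  0.237 -0.001]
 [ 0.237  0.972 -0.002]
 [ 0.    -0.002 -1.   ]]
(array([0.44283214, 0.01915853, 0.1569421 ]), [np.float64(0.00075354353979685), np.float64(0.0007535435397968256)])
box c from pull [0.51080844 0.03577867]
box c from pull [0.50950844 0.03627867]
from rect [0.51325775 0.03643419]
from rect [0.51235775 0.03908419]
shelf [ 0.79920387 -0.30171582  0.05003577] [0.93167922 0.25786611 0.16848822] 0.16384648631914736
tray [0.06144139 0.49979419 0.05002012] [0.30222814 0.72382636 0.39210545] 0.28251875392919407
jars [0.48073977 0.3153356  0.05022632] [0.68175241 0.50675006 0.13263207] 0.12874868805268386
```

Request:
apply_moves([
  [0,0,0,0,0,0.04,0.085],
  [0,0,0,0,0,0.04,0.085],
  [0,0,0,0,0,0.04,0.085],
  [0,0,0,0.028,-0.02,0,0.085],
  [0,0,0,0.028,-0.02,0,0.085],
  [0,0,0,0.028,-0.02,0,0.085],
  [0,0,0,0.028,-0.02,0,0.085],
  [0,0,0,0.028,-0.02,0,0.085],
  [0,0,0,0.028,-0.02,0,0.085],
  [0,0,0.04,0.028,-0.02,0,0.085],
  [0,0,0.04,0.028,-0.02,0,0.085],
  [0,0,0.05,0.01,-0.036,0,0.085],
  [0,0,0.05,0.01,-0.036,0,0.085],
  [0,0,0.05,0.01,-0.036,0,0.085],
  [0,0,0.05,0.01,-0.036,0,0.085],
  [0,0,0.05,0.01,-0.036,0,0.085],
  [0,0,0.05,0.01,-0.036,0,0.085],
  [0,0,0.05,0.01,-0.036,0,0.085],
  [0,0,0.05,0.01,-0.036,0,0.085],
  [0,0,0,0,-0.036,-0.01,0.085],
])

```text
time: 1.82
ee_pos: [0.4425, 0.0729, 0.3426]
tcp_rot: [-0.38, 3.114, -0.001]
ft_force: [1.7, -1.5, -0.4]
grip_width: 0.995
```

Request:
apply_moves([
  [0,0,0,0,-0.027,-0.03,0.085],
  [0,0,0,0,-0.027,-0.03,0.085],
  [0,0,0,0,0,-0.03,0.085],
  [0,0,0,0,0,0,0.085],
  [0,0,0,0,0,0,0.085],
])

```text
time: 2.23
ee_pos: [0.4386, 0.0206, 0.2502]
tcp_rot: [0.376, -3.115, -0.002]
ft_force: [1.2, 1.3, 0.3]
grip_width: 0.996
```

```bash
python3 - <<'E'
from h import *
from workcell import env
s=env.read_state();print(s["time"],s["ee_pos"],R.from_rotvec(s["tcp_rot"]).as_matrix().round(3),s["qpos"])
p,d,c=snap("wrist","1"); print(proj(c,[.4425,.0192,.15]))
E
```

```text
2.2333 [0.43858115 0.02060556 0.25023019] [[-0.971 -0.238 -0.004]
 [-0.238  0.971  0.001]
 [ 0.004  0.002 -1.   ]] [-4.97177816e-02  1.00627980e-01  1.73383980e+00  4.91617495e-04
  1.31163130e+00 -1.86068335e+00]
(np.float64(248.64750820135683), np.float64(195.30528823010673))
```

View pics/wrist1.png

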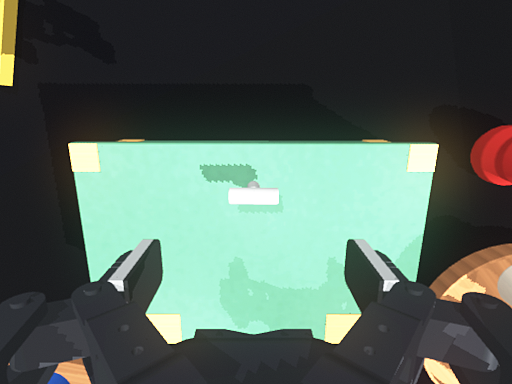

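```bash
python3 - <<'E'
from h import *
p,d,c=load("wrist1")
g=p.astype(int); m=((g.min(2)>200)).astype(np.uint8); m[:175]=0;m[215:]=0;m[:,:200]=0;m[:,300:]=0
v,u=np.nonzero(m);print(u.min(),u.max(),v.min(),v.max(),u.mean(),v.mean())
a,b=u.min(),u.max()+1
for uu in (a,(a+b)/2,b): print(onplane(c,uu,v.mean(),.152))
print(onplane(c,(a+b)/2,v.mean(),.155))
P,_,_=pts(c,d,m>0);print(P.mean(0),P[:,2].max())
E
```

```text
228 278 186 204 253.25411764705882 195.70823529411766
[0.4462609  0.00285564 0.152     ]
[0.44132624 0.02300237 0.152     ]
[0.43639004 0.04315544 0.152     ]
[0.4404845  0.02278566 0.155     ]
[0.44063102 0.02259855 0.15464501] 0.1585534583820925
```

Request:
apply_moves([
  [0,0,0,0.003,0.001,-0.03,0.075],
  [0,0,0,0,0,-0.03,0.075],
  [0,0,0,0,0,-0.03,0.07],
  [0,0,0,0,0,-0.02,0.065],
  [0,0,0,0,0,-0.01,0.06],
  [0,0,0,0,0,0,0.05],
  [0,0,0,0,0,0,0.05],
])

```text
time: 2.87
ee_pos: [0.4448, 0.0225, 0.1327]
tcp_rot: [-0.38, 3.116, -0.0]
ft_force: [0.3, 1.0, 0.0]
grip_width: 0.586
```

```bash
python3 - <<'E'
from h import *
p,d,c=snap("wrist","2")
E
```

```text
(no output)
```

View pics/wrist2.png

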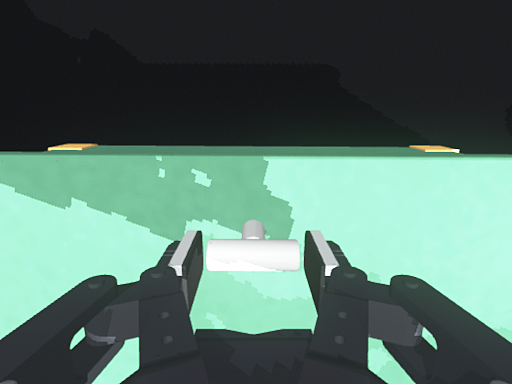

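Request:
apply_moves([
  [0,0,0,-0.003,0,-0.004,0.05],
  [0,0,0,0,0,0,0.03],
  [0,0,0,0,0,0,0.03],
  [0,0,0,0,0,0,0.03],
  [0,0,0,0,0,0,0.03],
], force=40)

```text
time: 3.33
ee_pos: [0.4407, 0.0213, 0.1285]
tcp_rot: [-0.378, 3.117, -0.002]
ft_force: [-1.1, -1.0, 5.8]
grip_width: 0.459
```

```bash
python3 - <<'E'
from h import *
from workcell import env
s=env.read_state();print(s["time"],s["ee_pos"],s["ft_force"],s["grip_width"])
p,d,c=snap("wrist","3")
E
```

```text
3.3333 [0.44073417 0.02133369 0.12852842] [-1.13939719 -1.0403833   5.80167051] 0.4587091975595318
```

View pics/wrist3.png

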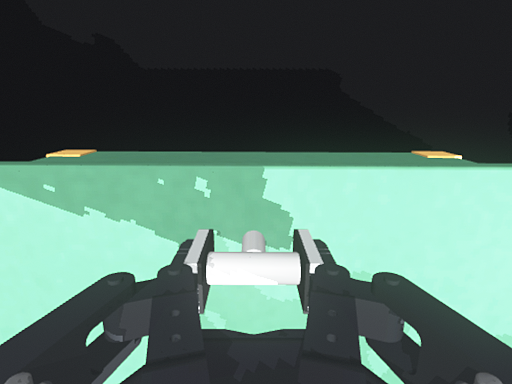

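```bash
cat > arc.py <<'E'
from h import *
a=np.radians(13.7);ex=np.array([np.cos(a),np.sin(a),0]);ey=np.array([-ex[1],ex[0],0])
H=np.array([.441,.0215,.15])+.17*ex-np.array([0,0,.04])
def bar(p): return H+(-.17*np.cos(p)+.04*np.sin(p))*ex+np.array([0,0,.17*np.sin(p)+.04*np.cos(p)])
def tcp(p,th,off=.0215): return bar(p)+off*(-np.sin(th)*ex-np.array([0,0,np.cos(th)]))
E
python3 - <<'E'
from arc import *
n=30; q=[tcp(1.85*i/n,.5*i/n) for i in range(n+1)]
for i in range(n): print(i,(q[i+1]-q[i]).round(4))
print(q[10],q[20],q[-1],H)
E
```

```text
0 [0.0024 0.0006 0.0104]
1 [0.003  0.0007 0.0102]
2 [0.0036 0.0009 0.01  ]
3 [0.0042 0.001  0.0097]
4 [0.0047 0.0012 0.0094]
5 [0.0053 0.0013 0.0091]
6 [0.0058 0.0014 0.0087]
7 [0.0063 0.0015 0.0083]
8 [0.0068 0.0017 0.0079]
9 [0.0073 0.0018 0.0074]
10 [0.0077 0.0019 0.0069]
11 [0.0081 0.002  0.0064]
12 [0.0085 0.0021 0.0059]
13 [0.0088 0.0021 0.0053]
14 [0.0091 0.0022 0.0047]
15 [0.0094 0.0023 0.0041]
16 [0.0096 0.0023 0.0035]
17 [0.0098 0.0024 0.0029]
18 [0.0099 0.0024 0.0022]
19 [0.01   0.0024 0.0016]
20 [0.0101 0.0025 0.0009]
21 [0.0101 0.0025 0.0003]
22 [ 0.0101  0.0025 -0.0004]
23 [ 0.0101  0.0025 -0.001 ]
24 [ 0.01    0.0024 -0.0017]
25 [ 0.0099  0.0024 -0.0023]
26 [ 0.0097  0.0024 -0.003 ]
27 [ 0.0095  0.0023 -0.0036]
28 [ 0.0093  0.0023 -0.0042]
29 [ 0.009   0.0022 -0.0048]
[0.49043064 0.03354989 0.21974458] [0.58131423 0.05570492 0.2633388 ] [0.67902341 0.07952385 0.24352515] [0.60616335 0.06176248 0.11      ]
```

Lid first 10 rows (to about 0.62 rad).

Request:
apply_moves([
  [-0.004,0.0162,0,0.0024,0.0006,0.0104,0.03],
  [-0.004,0.0162,0,0.003,0.0007,0.0102,0.03],
  [-0.004,0.0162,0,0.0036,0.0009,0.01,0.03],
  [-0.004,0.0162,0,0.0042,0.001,0.0097,0.03],
  [-0.004,0.0162,0,0.0047,0.0012,0.0094,0.03],
  [-0.004,0.0162,0,0.0053,0.0013,0.0091,0.03],
  [-0.004,0.0162,0,0.0058,0.0014,0.0087,0.03],
  [-0.004,0.0162,0,0.0063,0.0015,0.0083,0.03],
  [-0.004,0.0162,0,0.0068,0.0017,0.0079,0.03],
  [-0.004,0.0162,0,0.0073,0.0018,0.0074,0.03],
])

```text
time: 4.22
ee_pos: [0.4881, 0.0329, 0.2184]
tcp_rot: [0.357, -2.95, 0.032]
ft_force: [-1.4, -4.2, -3.1]
grip_width: 0.46
```

```bash
python3 - <<'E'
from h import *
from workcell import env
s=env.read_state();print(s["time"],s["ee_pos"],s["ft_force"],s["grip_width"],s["qpos"].round(2))
p,d,c=snap("wrist","4");p2,_,_=snap("side","4"); cv2.imwrite("pics/c4.png",cv2.resize(np.hstack([p,p2]),(800,300)))
E
```

```text
4.2167 [0.4880741  0.03285403 0.21839553] [-1.40786998 -4.22642163 -3.11207141] 0.4598210348651785 [ 0.01  0.29  1.58 -0.04  1.44 -1.79]
```

View pics/c4.png

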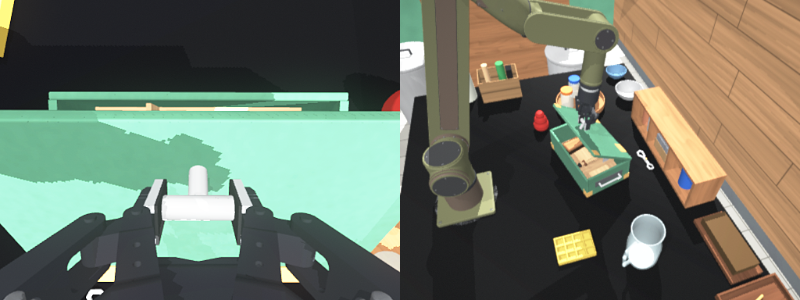

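Request:
apply_moves([
  [-0.004,0.0162,0,0.0077,0.0019,0.0069,0.03],
  [-0.004,0.0162,0,0.0081,0.002,0.0064,0.03],
  [-0.004,0.0162,0,0.0085,0.0021,0.0059,0.03],
  [-0.004,0.0162,0,0.0088,0.0021,0.0053,0.03],
  [-0.004,0.0162,0,0.0091,0.0022,0.0047,0.03],
  [-0.004,0.0162,0,0.0094,0.0023,0.0041,0.03],
  [-0.004,0.0162,0,0.0096,0.0023,0.0035,0.03],
  [-0.004,0.0162,0,0.0098,0.0024,0.0029,0.03],
  [-0.004,0.0162,0,0.0099,0.0024,0.0022,0.03],
  [-0.004,0.0162,0,0.01,0.0024,0.0016,0.03],
  [-0.004,0.0162,0,0.0101,0.0025,0.0009,0.03],
  [-0.004,0.0162,0,0.0101,0.0025,0.0003,0.03],
  [-0.004,0.0162,0,0.0101,0.0025,-0.0004,0.03],
  [-0.004,0.0162,0,0.0101,0.0025,-0.001,0.03],
])

```text
time: 5.48
ee_pos: [0.6205, 0.0649, 0.2627]
tcp_rot: [0.328, -2.722, 0.069]
ft_force: [-0.5, -3.7, 2.7]
grip_width: 0.457
```

```bash
python3 - <<'E'
from h import *
from workcell import env
s=env.read_state();print(s["time"],s["ee_pos"],s["ft_force"],s["grip_width"],s["qpos"].round(2))
p,d,c=snap("wrist","5");p2,_,_=snap("side","5"); cv2.imwrite("pics/c5.png",cv2.resize(np.hstack([p,p2]),(800,300)))
E
```

```text
5.4833 [0.62051679 0.06494673 0.26270266] [-0.52364291 -3.69959026  2.70057193] 0.4572118401003877 [ 0.08  0.58  1.03 -0.07  1.92 -1.75]
```

View pics/c5.png

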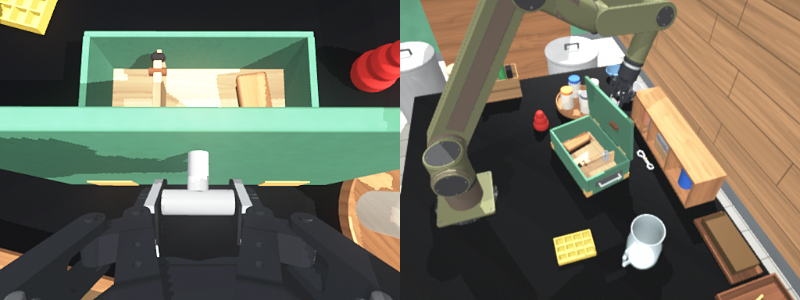

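Request:
apply_moves([
  [-0.004,0.0162,0,0.01,0.0024,-0.0017,0.03],
  [-0.004,0.0162,0,0.0099,0.0024,-0.0023,0.03],
  [-0.004,0.0162,0,0.0097,0.0024,-0.003,0.03],
  [-0.004,0.0162,0,0.0095,0.0023,-0.0036,0.03],
  [-0.004,0.0162,0,0.0093,0.0023,-0.0042,0.03],
  [-0.002,0.008,0,0.0065,0.0015,-0.0035,0.03],
  [0,0,0,0,0,0,0.03],
  [0,0,0,0,0,0,0.03],
])

```text
time: 6.25
ee_pos: [0.677, 0.0786, 0.2438]
tcp_rot: [0.318, -2.636, 0.082]
ft_force: [1.4, -3.0, 3.9]
grip_width: 0.456
```

```bash
python3 - <<'E'
from h import *
from workcell import env
s=env.read_state();print(s["time"],s["ee_pos"],s["ft_force"],s["grip_width"],s["qpos"].round(2))
p,d,c=snap("wrist","6");p2,_,_=snap("side","6"); cv2.imwrite("pics/c6.png",cv2.resize(np.hstack([p,p2]),(800,300)))
E
```

```text
6.25 [0.6769929  0.07859558 0.24375438] [ 1.44570273 -3.04877472  3.8676175 ] 0.45586544737975593 [ 0.09  0.74  0.81 -0.08  2.08 -1.74]
```

View pics/c6.png

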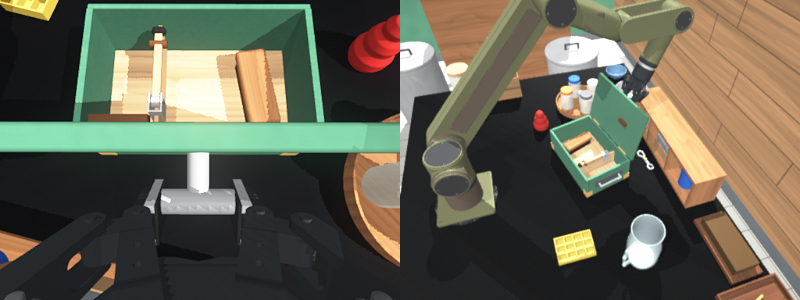

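Request:
apply_moves([
  [0,0,0,0,0,0,0.06],
  [0,0,0,0,0,0,0.065],
  [0,0,0,0,0,0,0.065],
  [0,0,0,0,0,0,0.065],
  [0,0,0,0.009,0.0022,0.018,0.065],
  [0,0,0,0.014,0.0034,0.026,0.065],
  [0,0,0,0.014,0.0034,0.026,0.065],
  [0,0,0,0.009,0.0022,0.03,0.065],
  [0,0,0,0,0,0.03,0.065],
  [0.01,-0.0405,0,0,0,0,0.065],
])

```text
time: 7.18
ee_pos: [0.7241, 0.0912, 0.3767]
tcp_rot: [0.325, -2.681, 0.075]
ft_force: [0.5, -0.3, 0.5]
grip_width: 0.762
```

```bash
python3 - <<'E'
from h import *
from workcell import env
s=env.read_state();print(s["time"],s["ee_pos"],s["ft_force"],s["grip_width"],s["qpos"].round(2))
p,d,c=snap("wrist","7");p2,_,_=snap("side","7");p3,_,_=snap("top","7"); cv2.imwrite("pics/c7.png",cv2.resize(np.hstack([p,p2]),(800,300)))
E
```

```text
7.1833 [0.72411525 0.09118737 0.37668513] [ 0.47245239 -0.2822663   0.4584966 ] 0.7624523414559475 [ 0.1   0.8   0.36 -0.09  2.42 -1.77]
```

View pics/c7.png

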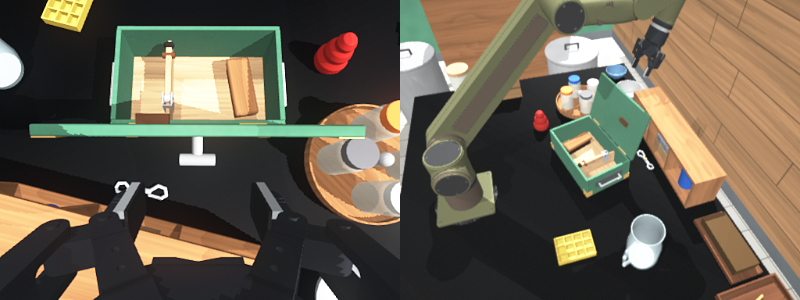

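View pics/top7.png

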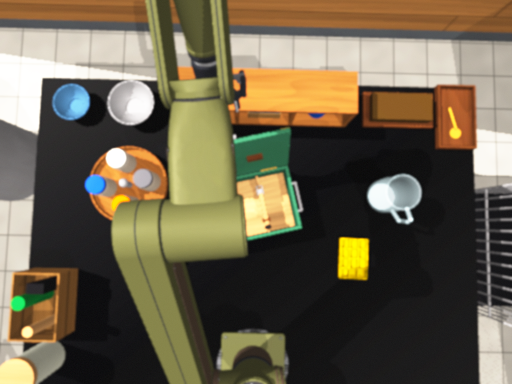

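View pics/wrist7.png

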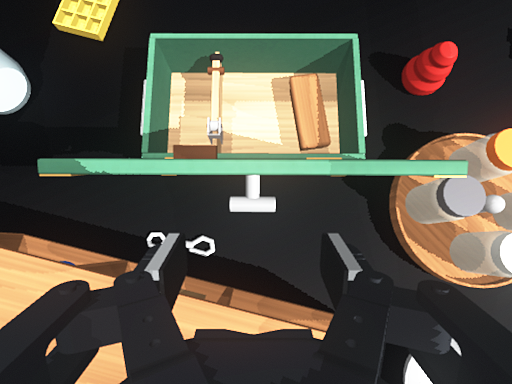

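```bash
python3 - <<'E'
from h import *
for n,(x0,y0,x1,y1) in dict(top7=(225,120,315,250),side7=(180,150,310,250),wrist7=(140,20,380,180)).items():
    p,d,c=load(n); print(n,proj(c,[.4727,-.0325,.084])); k=4 if n!="wrist7" else 3
    cv2.imwrite(f"pics/{n}z.png",cv2.resize(p[y0:y1,x0:x1],None,fx=k,fy=k,interpolation=cv2.INTER_CUBIC))
E
```

```text
top7 (np.float64(265.6280992264421), np.float64(219.62425956946146))
side7 (np.float64(235.7409635179131), np.float64(208.49063000766904))
wrist7 (np.float64(215.04273297847053), np.float64(69.67755788630836))
```

View pics/top7z.png

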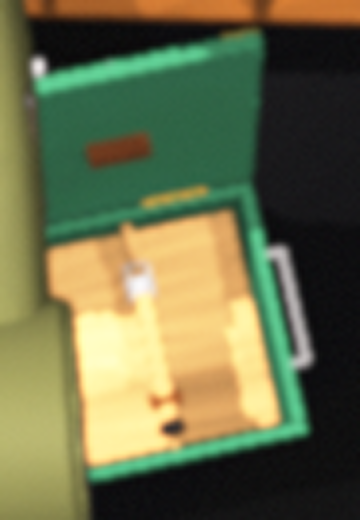

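View pics/side7z.png

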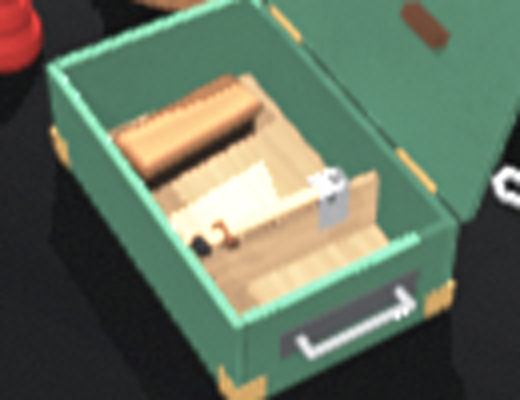

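View pics/wrist7z.png

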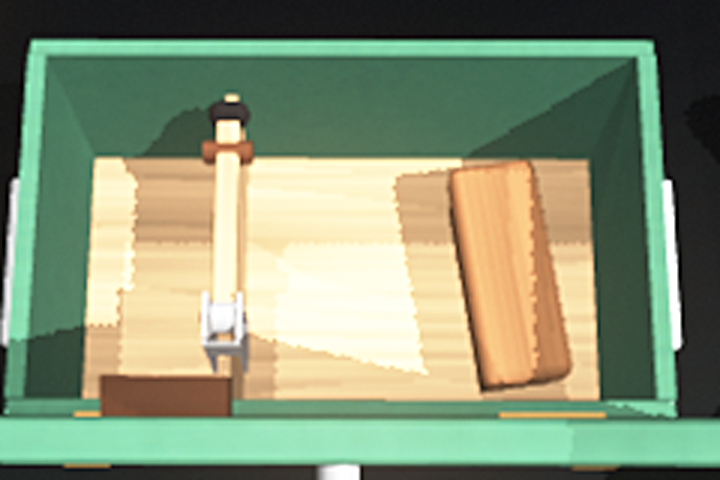

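```bash
python3 - <<'E'
from h import *
t,s,w=[load(n)[2] for n in("top7","side7","wrist7")]
rs=[ray(t,265.8,219.8),ray(s,236,208.5),ray(w,215.5,69.8)]
print(tri(*rs));print(tri(rs[0],rs[1]));print(tri(rs[0],rs[2]));
print(R.from_rotvec([0.325, -2.681, 0.075]).as_matrix().round(3))
E
```

```text
(array([ 0.47273746, -0.03250639,  0.08375772]), [np.float64(0.0007998870737755363), np.float64(0.0007768667333487319), np.float64(0.0007088871349961148)])
(array([ 0.47273857, -0.03316626,  0.08464353]), [np.float64(0.0006010523020868685), np.float64(0.000601052302086878)])
(array([ 0.47198261, -0.03266106,  0.08234141]), [np.float64(0.000497386463657619), np.float64(0.0004973864636575691)])
[[-0.877 -0.239 -0.416]
 [-0.216  0.971 -0.104]
 [ 0.429 -0.001 -0.903]]
```

Request:
apply_moves([
  [0.0131,-0.0538,0,-0.0315,-0.0155,0,0.065],
  [0.0131,-0.0538,0,-0.0315,-0.0155,0,0.065],
  [0.0131,-0.0538,0,-0.0315,-0.0155,0,0.065],
  [0.0131,-0.0538,0,-0.0315,-0.0155,0,0.065],
  [0.0131,-0.0538,0,-0.0315,-0.0155,0,0.065],
  [0.0131,-0.0538,0,-0.0315,-0.0155,0,0.065],
  [0.0131,-0.0538,0,-0.0315,-0.0155,0,0.065],
  [0.0131,-0.0538,0,-0.031,-0.0155,0,0.065],
  [0,0,0,0,0,-0.036,0.055],
  [0,0,0,0,0,-0.036,0.055],
  [0,0,0,0,0,-0.036,0.055],
  [0,0,0,0,0,-0.036,0.055],
  [0,0,0,0,0,-0.036,0.055],
  [0,0,0,0,0,-0.036,0.055],
  [0,0,0,0,0,0,0.055],
  [0,0,0,0,0,0,0.055],
])

```text
time: 8.67
ee_pos: [0.4722, -0.0309, 0.1555]
tcp_rot: [0.375, -3.095, 0.002]
ft_force: [0.6, -1.2, -0.1]
grip_width: 0.641
```

```bash
python3 - <<'E'
from h import *
from workcell import env
s=env.read_state();print(s["time"],s["ee_pos"],s["ft_force"],s["grip_width"],s["qpos"].round(2),R.from_rotvec(s["tcp_rot"]).as_matrix().round(3))
p,d,c=snap("wrist","8");print(proj(c,[.4727,-.0325,.084]))
E
```

```text
8.6667 [ 0.47220326 -0.03089837  0.15547077] [ 0.5741966  -1.21486254 -0.12595429] 0.6410174964212685 [-0.15  0.25  1.8  -0.01  1.11 -1.96] [[-0.971 -0.239 -0.024]
 [-0.239  0.971 -0.004]
 [ 0.024  0.002 -1.   ]]
(np.float64(248.99558668613196), np.float64(203.62668136803185))
```

View pics/wrist8.png

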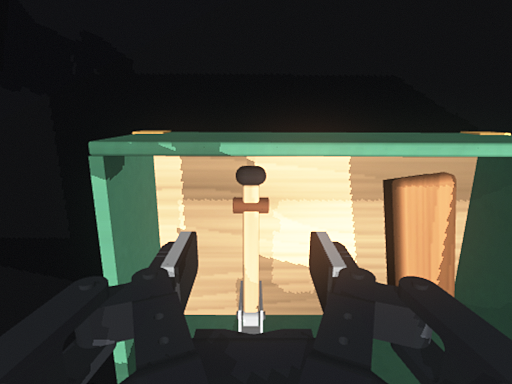

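Request:
apply_moves([
  [0,0,0,0.0005,-0.001,-0.025,0.05],
  [0,0,0,0,0,-0.025,0.045],
  [0,0,0,0,0,-0.02,0.045],
  [0,0,0,0,0,-0.015,0.045],
  [0,0,0,0,0,-0.008,0.045],
  [0,0,0,0,0,0,0.045],
])

```text
time: 9.22
ee_pos: [0.4767, -0.0325, 0.0651]
tcp_rot: [0.376, -3.104, 0.006]
ft_force: [-0.4, 0.5, 0.1]
grip_width: 0.524
```

```bash
python3 - <<'E'
from h import *
from workcell import env
s=env.read_state();print(s["time"],s["ee_pos"],s["ft_force"],s["grip_width"])
p,d,c=snap("wrist","9");print(proj(c,[.4727,-.0325,.084]))
E
```

```text
9.2167 [ 0.47668127 -0.03248154  0.06513567] [-0.40204049  0.49698449  0.14983807] 0.5235184442411455
(np.float64(252.5058229579252), np.float64(253.57917949580326))
```

View pics/wrist9.png

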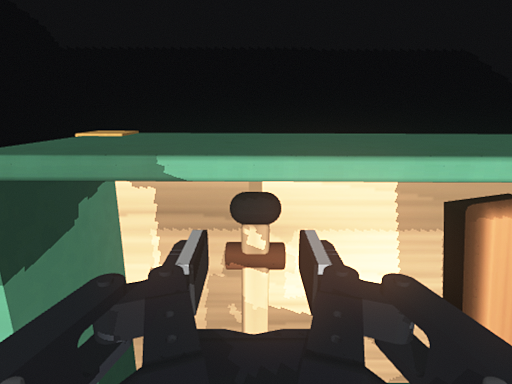

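Request:
apply_moves([
  [0,0,0,0,0,-0.002,0.045],
  [0,0,0,0,0,0,0.015],
  [0,0,0,0,0,0,0.015],
  [0,0,0,0,0,0,0.015],
  [0,0,0,0,0,0,0.015],
  [0,0,0,0,0,0,0.015],
], force=25)

```text
time: 9.77
ee_pos: [0.4768, -0.0319, 0.0638]
tcp_rot: [0.375, -3.106, 0.005]
ft_force: [-0.2, 4.3, 6.4]
grip_width: 0.296
```

```bash
python3 - <<'E'
from h import *
from workcell import env
s=env.read_state();print(s["time"],s["ee_pos"],s["ft_force"],s["grip_width"])
p,d,c=snap("wrist","10")
from arc import ex
P=np.array([.4727,-.0325,.084])+.092*ex; print("pivot",P)
t=np.linspace(0,1.68,29)
q=[P+.092*(-np.cos(x)*ex+np.sin(x)*np.array([0,0,1])) for x in t]
for i in range(28): print(i,(q[i+1]-q[i]).round(4))
print(q[-1])
E
```

```text
9.7667 [ 0.47682367 -0.03193872  0.06383215] [-0.24739885  4.29017624  6.3887526 ] 0.296335010040335
pivot [ 0.56208252 -0.01071089  0.084     ]
0 [0.0002 0.     0.0055]
1 [0.0005 0.0001 0.0055]
2 [0.0008 0.0002 0.0055]
3 [0.0011 0.0003 0.0054]
4 [0.0014 0.0003 0.0053]
5 [0.0017 0.0004 0.0052]
6 [0.002  0.0005 0.0051]
7 [0.0023 0.0006 0.005 ]
8 [0.0026 0.0006 0.0048]
9 [0.0029 0.0007 0.0046]
10 [0.0032 0.0008 0.0045]
11 [0.0034 0.0008 0.0043]
12 [0.0037 0.0009 0.004 ]
13 [0.0039 0.0009 0.0038]
14 [0.0041 0.001  0.0036]
15 [0.0043 0.001  0.0033]
16 [0.0045 0.0011 0.003 ]
17 [0.0047 0.0011 0.0027]
18 [0.0048 0.0012 0.0025]
19 [0.0049 0.0012 0.0022]
20 [0.0051 0.0012 0.0018]
21 [0.0052 0.0013 0.0015]
22 [0.0052 0.0013 0.0012]
23 [0.0053 0.0013 0.0009]
24 [0.0053 0.0013 0.0006]
25 [0.0054 0.0013 0.0002]
26 [ 0.0054  0.0013 -0.0001]
27 [ 0.0053  0.0013 -0.0004]
[ 0.57182403 -0.00833617  0.17545197]
```

View pics/wrist10.png

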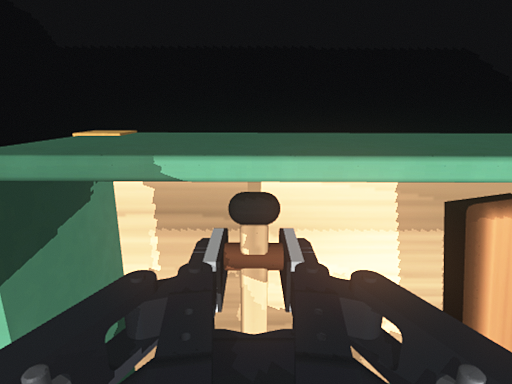

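Request:
apply_moves([
  [0,0,0,0.0002,0,0.0055,0.015],
  [0,0,0,0.0005,0.0001,0.0055,0.015],
  [0,0,0,0.0008,0.0002,0.0055,0.015],
  [0,0,0,0.0011,0.0003,0.0054,0.015],
  [0,0,0,0.0014,0.0003,0.0053,0.015],
  [0,0,0,0.0017,0.0004,0.0052,0.015],
  [0,0,0,0.002,0.0005,0.0051,0.015],
  [0,0,0,0.0023,0.0006,0.005,0.015],
  [0,0,0,0.0026,0.0006,0.0048,0.015],
  [0,0,0,0.0029,0.0007,0.0046,0.015],
  [0,0,0,0.0032,0.0008,0.0045,0.015],
  [0,0,0,0.0034,0.0008,0.0043,0.015],
  [0,0,0,0.0037,0.0009,0.004,0.015],
  [0,0,0,0.0039,0.0009,0.0038,0.015],
  [0,0,0,0.0041,0.001,0.0036,0.015],
  [0,0,0,0.0043,0.001,0.0033,0.015],
  [0,0,0,0.0045,0.0011,0.003,0.015],
  [0,0,0,0.0047,0.0011,0.0027,0.015],
])

```text
time: 11.32
ee_pos: [0.5225, -0.0209, 0.1443]
tcp_rot: [0.375, -3.101, 0.004]
ft_force: [-3.8, 3.1, 2.2]
grip_width: 0.297
```

```bash
python3 - <<'E'
from h import *
from workcell import env
s=env.read_state();print(s["time"],s["ee_pos"],s["ft_force"],s["grip_width"])
p,d,c=snap("wrist","11");p2,_,_=snap("side","11"); cv2.imwrite("pics/c11.png",np.hstack([cv2.resize(p,(400,300)),cv2.resize(p2[100:250,150:350],(400,300))]))
E
```

```text
11.3167 [ 0.52246063 -0.02085951  0.14433917] [-3.80087728  3.14281411  2.20029154] 0.2971547792505798
```

View pics/c11.png

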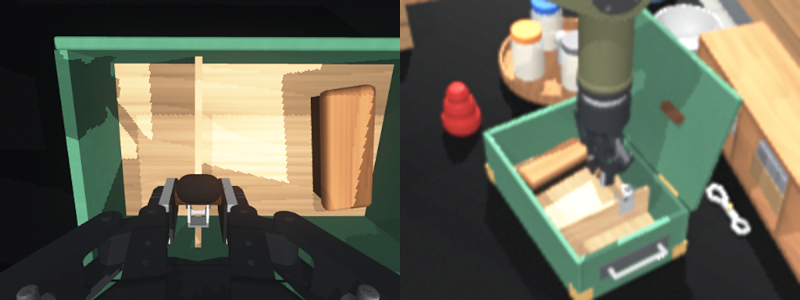

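Request:
apply_moves([
  [0,0,0,0.0048,0.0012,0.0025,0.015],
  [0,0,0,0.0049,0.0012,0.0022,0.015],
  [0,0,0,0.0051,0.0012,0.0018,0.015],
  [0,0,0,0.0052,0.0013,0.0015,0.015],
  [0,0,0,0.0052,0.0013,0.0012,0.015],
  [0,0,0,0.0053,0.0013,0.0009,0.015],
  [0,0,0,0.0053,0.0013,0.0006,0.015],
  [0,0,0,0.0054,0.0013,0.0002,0.015],
  [0,0,0,0.0054,0.0013,-0.0001,0.015],
  [0,0,0,0.003,0.0008,0,0.015],
  [0,0,0,0,0,0,0.015],
  [0,0,0,0,0,0,0.015],
  [0,0,0,0,0,0,0.015],
])

```text
time: 12.5
ee_pos: [0.5735, -0.0085, 0.1554]
tcp_rot: [0.376, -3.104, 0.005]
ft_force: [-2.7, 4.9, 2.3]
grip_width: 0.296
```

```bash
python3 - <<'E'
from h import *
from workcell import env
s=env.read_state();print(s["time"],s["ee_pos"],s["ft_force"],s["grip_width"])
p,d,c=snap("wrist","12");p2,_,_=snap("side","12"); cv2.imwrite("pics/c12.png",np.hstack([cv2.resize(p,(400,300)),cv2.resize(p2[100:250,150:350],(400,300))]))
E
```

```text
12.5 [ 0.57348929 -0.0085201   0.15538773] [-2.69231233  4.88533296  2.27393732] 0.2964179284393082
```

View pics/c12.png

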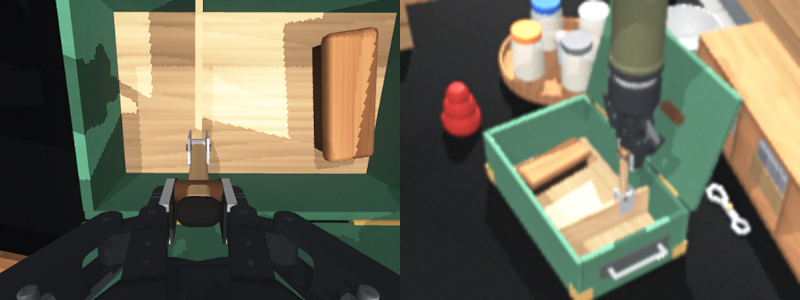

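Request:
apply_moves([
  [0,0,0,0.002,0.0005,0,0.015],
  [0,0,0,0.002,0.0005,0,0.015],
  [0,0,0,0,0,0,0.015],
  [0,0,0,0,0,0,0.015],
])

```text
time: 12.93
ee_pos: [0.5774, -0.0076, 0.1551]
tcp_rot: [0.376, -3.104, 0.005]
ft_force: [-1.4, 4.4, 2.1]
grip_width: 0.295
```

Request:
apply_moves([
  [0,0,0,0.002,0.0005,0,0.015],
  [0,0,0,0.002,0.0005,0,0.015],
  [0,0,0,0,0,0,0.015],
  [0,0,0,0,0,0,0.015],
])

```text
time: 13.27
ee_pos: [0.5801, -0.0069, 0.1548]
tcp_rot: [0.376, -3.101, 0.005]
ft_force: [-4.7, 4.0, 2.3]
grip_width: 0.299
```

```bash
python3 - <<'E'
from h import *
p,d,c=snap("wrist","13");p2,_,_=snap("side","13"); cv2.imwrite("pics/c13.png",np.hstack([cv2.resize(p,(400,300)),cv2.resize(p2[120:230,180:327],(400,300))]))
E
```

```text
(no output)
```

View pics/c13.png

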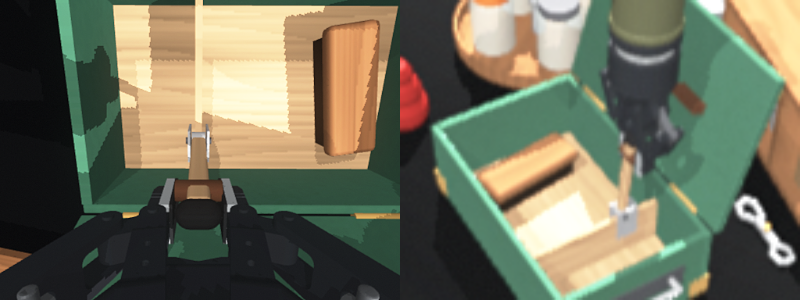

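Request:
apply_moves([
  [0,0,0,0,0,0,0.05],
  [0,0,0,0,0,0,0.05],
  [0,0,0,0,0,0,0.05],
  [0,0,0,-0.001,0,0.02,0.05],
  [0,0,0,-0.001,0,0.03,0.05],
  [0,0,0,0,0,0.035,0.05],
  [0,0,0,0,0,0.035,0.05],
  [0,0,0,0,0,0.035,0.05],
  [0,0,0,0,0,0.035,0.05],
  [0,0,0,0,0,0.03,0.05],
])

```text
time: 14.2
ee_pos: [0.5797, -0.0077, 0.3779]
tcp_rot: [0.375, -3.107, 0.008]
ft_force: [0.3, -0.1, -0.6]
grip_width: 0.579
```

```bash
python3 - <<'E'
from h import *
from workcell import env
print(env.read_state()["ee_pos"])
p,d,c=snap("wrist","14");p2,_,_=snap("side","14"); cv2.imwrite("pics/c14.png",np.hstack([cv2.resize(p,(400,300)),cv2.resize(p2[120:230,180:327],(400,300),interpolation=cv2.INTER_CUBIC)]));snap("top","14")
E
```

```text
[ 0.57972711 -0.0076556   0.37785313]
```

View pics/c14.png

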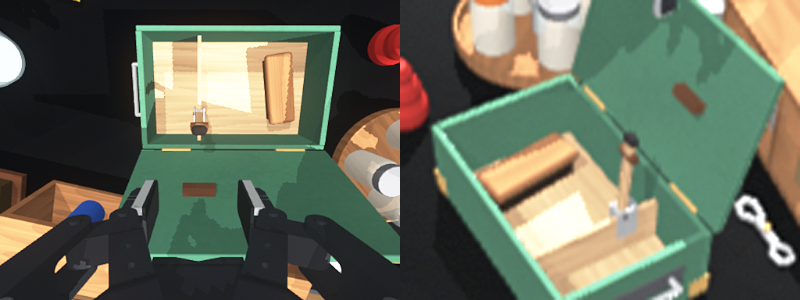

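```bash
python3 - <<'E'
from h import *
from arc import ex
P=np.array([.5621,-.0107,.084])
for a in (1.57,1.62,1.658):
    X=P+.114*(-np.cos(a)*ex+np.sin(a)*np.array([0,0,1])); print(a,X.round(4),[np.round(proj(load(n)[2],X),1) for n in("side14","wrist14","top14")])
p,d,c=load("side14");cv2.imwrite("pics/s14z.png",cv2.resize(p[145:205,210:260],None,fx=10,fy=10,interpolation=cv2.INTER_CUBIC))
p,d,c=load("wrist14");cv2.imwrite("pics/w14z.png",cv2.resize(p[120:190,220:290],None,fx=8,fy=8,interpolation=cv2.INTER_CUBIC))
E
```

```text
1.57 [ 0.562  -0.0107  0.198 ] [array([261.6, 172. ]), array([253.8, 156.1]), array([260.3, 187.9])]
1.62 [ 0.5675 -0.0094  0.1979] [array([263.2, 171.4]), array([253.8, 161.4]), array([259.8, 185.9])]
1.658 [ 0.5717 -0.0083  0.1976] [array([264.4, 170.9]), array([253.7, 165.4]), array([259.5, 184.5])]
```

View pics/s14z.png

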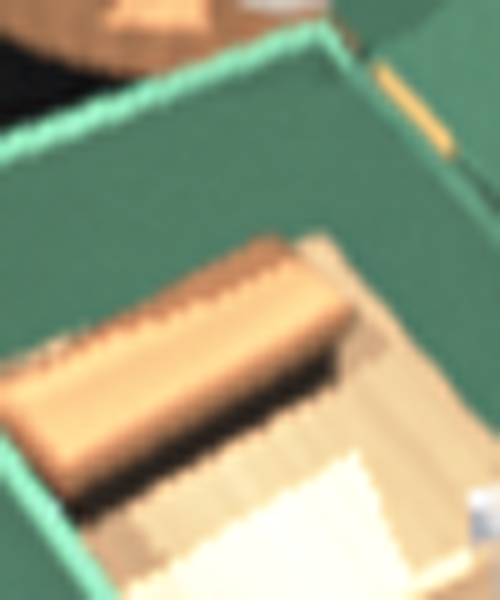

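View pics/w14z.png

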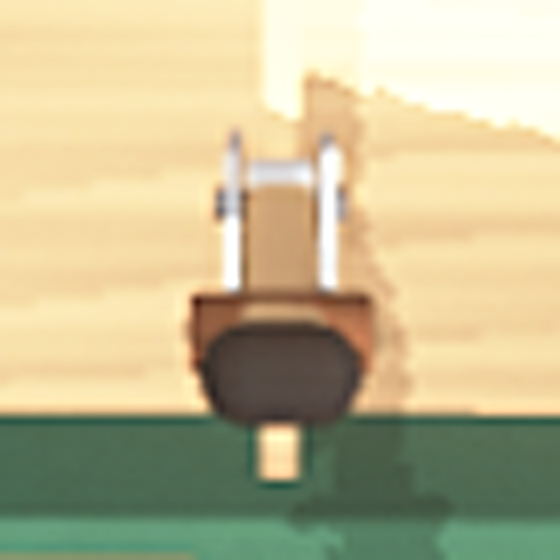

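```bash
python3 - <<'E'
from arc import *
c=load("wrist7")[2]
for p in (1.80,1.83,1.85): print(p,bar(p).round(4),np.round(proj(c,bar(p)),1))
p,d,c=load("wrist7");P,u,v=pts(c,d,(p.min(2)>100)&(np.indices(d.shape)[0]>193)&(np.indices(d.shape)[0]<215)&(np.indices(d.shape)[1]>225)&(np.indices(d.shape)[1]<280))
print(u.min(),u.max(),v.min(),v.max(),np.median(P,0))
E
```

```text
1.8 [0.6815 0.0801 0.2665] [251.4 193.4]
1.83 [0.6861 0.0812 0.2641] [251.3 199. ]
1.85 [0.689  0.082  0.2624] [251.3 202.7]
229 275 194 211 [0.69016391 0.08270515 0.26816746]
```

Request:
apply_moves([
  [-0.0139,0.0571,0,0.018,0.0124,0.002,0.065],
  [-0.0139,0.0571,0,0.018,0.0124,0,0.065],
  [-0.0139,0.0571,0,0.018,0.0124,0,0.065],
  [-0.0139,0.0571,0,0.018,0.0124,0,0.065],
  [-0.0139,0.0571,0,0.018,0.0124,0,0.065],
  [-0.0139,0.0571,0,0.018,0.0124,0,0.065],
  [-0.0139,0.0571,0,0.018,0.0124,0,0.065],
  [-0.0139,0.0571,0,0.018,0.0124,0,0.065],
  [0,0,0,0,0,-0.03,0.065],
  [0,0,0,0,0,0,0.065],
  [0,0,0,0,0,0,0.065],
])

```text
time: 15.27
ee_pos: [0.7228, 0.0921, 0.3398]
tcp_rot: [0.319, -2.627, 0.08]
ft_force: [0.1, -0.2, -0.0]
grip_width: 0.759
```

```bash
python3 - <<'E'
from arc import *
from workcell import env
s=env.read_state();M=R.from_rotvec(s["tcp_rot"]).as_matrix();print(s["time"],s["ee_pos"],M.round(3))
th=np.arcsin(M[2,0]);print(th, tcp(1.85,th)-s["ee_pos"], M.T@(bar(1.85)-s["ee_pos"]))
p,d,c=snap("wrist","15");print(proj(c,bar(1.85)))
E
```

```text
15.2667 [0.72282212 0.09214911 0.33983932] [[-0.853 -0.239 -0.464]
 [-0.211  0.971 -0.114]
 [ 0.478  0.001 -0.879]]
0.4978603545470387 [-0.04375946 -0.01261569 -0.09633618] [-0.00602163 -0.00186933  0.08487194]
(np.float64(249.2273680264653), np.float64(203.44703447662755))
```

View pics/wrist15.png

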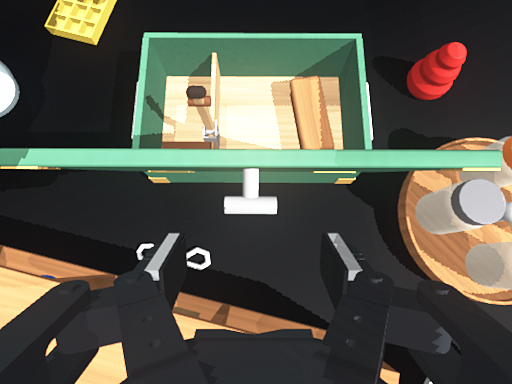

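Request:
apply_moves([
  [0,0,0,-0.011,-0.003,-0.024,0.065],
  [0,0,0,-0.011,-0.003,-0.024,0.065],
  [0,0,0,-0.011,-0.003,-0.024,0.06],
  [0,0,0,-0.0075,-0.002,-0.016,0.055],
  [0,0,0,-0.0035,-0.001,-0.008,0.055],
  [0,0,0,0,0,0,0.055],
  [0,0,0,0,0,0,0.055],
])

```text
time: 15.9
ee_pos: [0.6781, 0.0796, 0.2554]
tcp_rot: [0.319, -2.644, 0.08]
ft_force: [0.7, -0.9, 0.3]
grip_width: 0.645
```

```bash
python3 - <<'E'
from arc import *
from workcell import env
s=env.read_state();M=R.from_rotvec(s["tcp_rot"]).as_matrix();print(s["time"],s["ee_pos"],s["ft_force"])
th=np.arcsin(M[2,0]);print(th, tcp(1.85,th)-s["ee_pos"], M.T@(bar(1.85)-s["ee_pos"]))
p,d,c=snap("wrist","16")
E
```

```text
15.9 [0.67807929 0.07955588 0.25535602] [ 0.66828055 -0.92828555  0.33082927]
0.480947489192532 [ 1.29517229e-03  5.35497115e-05 -1.20238251e-02] [-0.00668907 -0.00028209 -0.01142766]
```

View pics/wrist16.png

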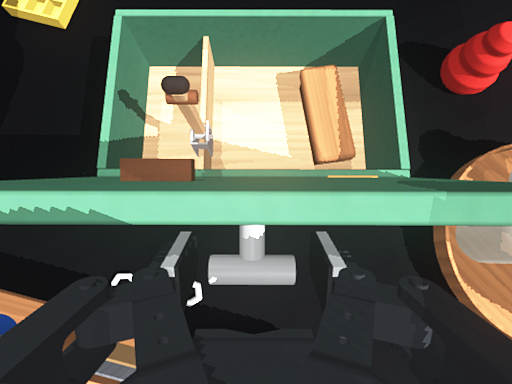

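Request:
apply_moves([
  [0,0,0,0.0012,0,-0.006,0.055],
  [0,0,0,0,0,-0.006,0.055],
  [0,0,0,0,0,0,0.055],
  [0,0,0,0,0,0,0.055],
])

```text
time: 16.28
ee_pos: [0.6801, 0.0803, 0.238]
tcp_rot: [0.32, -2.638, 0.08]
ft_force: [-0.3, 0.4, -0.0]
grip_width: 0.644
```

```bash
python3 - <<'E'
from arc import *
from workcell import env
s=env.read_state();M=R.from_rotvec(s["tcp_rot"]).as_matrix();print(s["time"],s["ee_pos"],s["ft_force"])
th=np.arcsin(M[2,0]);print(th, tcp(1.85,th)-s["ee_pos"], M.T@(bar(1.85)-s["ee_pos"]))
p,d,c=snap("wrist","17")
E
```

```text
16.2833 [0.68005323 0.08028741 0.23799105] [-0.32073309  0.43571548 -0.01165357]
0.4870366067259374 [-0.00079134 -0.00070542  0.00540206] [ 0.00335633 -0.0005258  -0.02583524]
```

View pics/wrist17.png

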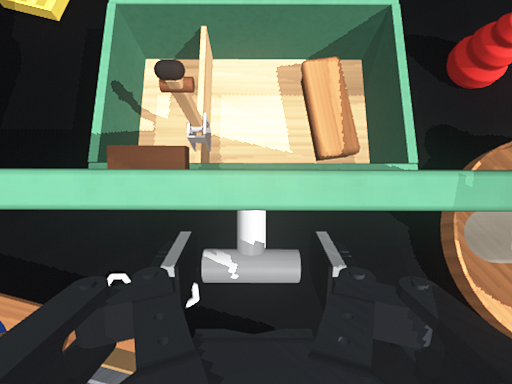

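Request:
apply_moves([
  [0,0,0,-0.0006,-0.0005,0.005,0.055],
  [0,0,0,0,0,0,0.055],
  [0,0,0,0,0,0,0.055],
  [0,0,0,0,0,0,0.055],
])

```text
time: 16.67
ee_pos: [0.6797, 0.0798, 0.244]
tcp_rot: [0.32, -2.639, 0.08]
ft_force: [0.5, 0.4, 0.2]
grip_width: 0.642
```

```bash
python3 - <<'E'
from arc import *
from workcell import env
s=env.read_state();M=R.from_rotvec(s["tcp_rot"]).as_matrix();print(s["time"],s["ee_pos"],s["ft_force"])
th=np.arcsin(M[2,0]);print(th, tcp(1.85,th)-s["ee_pos"], M.T@(bar(1.85)-s["ee_pos"]))
E
```

```text
16.6667 [0.67967557 0.07982026 0.24396032] [0.50816891 0.37127378 0.18595776]
0.4852555968587216 [-0.00038079 -0.00023026 -0.0005851 ] [ 0.00010285 -0.00016489 -0.02078422]
```

Request:
apply_moves([
  [0,0,0,0,0,0,0.03],
  [0,0,0,0,0,0,0.03],
  [0,0,0,0,0,0,0.03],
  [0,0,0,0,0,0,0.03],
  [0,0,0,0,0,0,0.03],
], force=50)

```text
time: 17.08
ee_pos: [0.6798, 0.0793, 0.244]
tcp_rot: [0.319, -2.64, 0.081]
ft_force: [2.5, -2.8, 1.5]
grip_width: 0.457
```

```bash
python3 - <<'E'
from arc import *
from workcell import env
s=env.read_state();print(s["time"],s["ee_pos"],s["ft_force"],s["grip_width"])
p,d,c=snap("wrist","18")
n=20;q=[bar(1.85-.72*i/n) for i in range(n+1)]
for i in range(n): print(i,(q[i+1]-q[i]).round(4))
print(q[-1]-q[0]); print("per .01 at 1.1",bar(1.09)-bar(1.10))
E
```

```text
17.0833 [0.67984792 0.07929065 0.2440062 ] [ 2.50902805 -2.82027171  1.48721305] 0.4572259584571446
0 [-0.0054 -0.0013  0.003 ]
1 [-0.0055 -0.0013  0.0028]
2 [-0.0056 -0.0014  0.0026]
3 [-0.0057 -0.0014  0.0024]
4 [-0.0057 -0.0014  0.0021]
5 [-0.0058 -0.0014  0.0019]
6 [-0.0059 -0.0014  0.0017]
7 [-0.0059 -0.0014  0.0015]
8 [-0.006  -0.0015  0.0013]
9 [-0.006  -0.0015  0.0011]
10 [-0.0061 -0.0015  0.0008]
11 [-0.0061 -0.0015  0.0006]
12 [-0.0061 -0.0015  0.0004]
13 [-0.0061 -0.0015  0.0002]
14 [-0.0061 -0.0015 -0.0001]
15 [-0.0061 -0.0015 -0.0003]
16 [-0.0061 -0.0015 -0.0005]
17 [-0.0061 -0.0015 -0.0008]
18 [-0.006  -0.0015 -0.001 ]
19 [-0.006  -0.0015 -0.0012]
[-0.11819578 -0.02881303  0.01842329]
per .01 at 1.1 [-0.00164618 -0.0004013  -0.00042311]
```

View pics/wrist18.png

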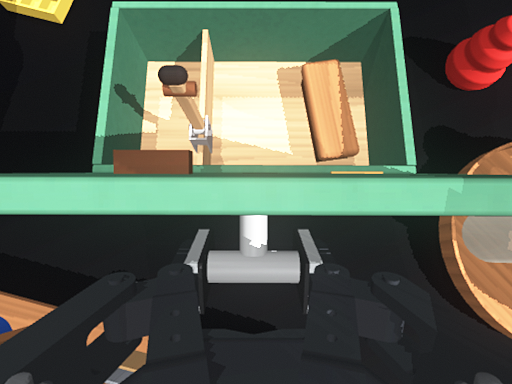

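Request:
apply_moves([
  [0,0,0,-0.0054,-0.0013,0.003,0.03],
  [0,0,0,-0.0055,-0.0013,0.0028,0.03],
  [0,0,0,-0.0056,-0.0014,0.0026,0.03],
  [0,0,0,-0.0057,-0.0014,0.0024,0.03],
  [0,0,0,-0.0057,-0.0014,0.0021,0.03],
  [0,0,0,-0.0058,-0.0014,0.0019,0.03],
  [0,0,0,-0.0059,-0.0014,0.0017,0.03],
  [0,0,0,-0.0059,-0.0014,0.0015,0.03],
  [0,0,0,-0.006,-0.0015,0.0013,0.03],
  [0,0,0,-0.006,-0.0015,0.0011,0.03],
  [0,0,0,-0.0061,-0.0015,0.0008,0.03],
  [0,0,0,-0.0061,-0.0015,0.0006,0.03],
  [0,0,0,-0.0061,-0.0015,0.0004,0.03],
  [0,0,0,-0.0061,-0.0015,0.0002,0.03],
  [0,0,0,-0.0061,-0.0015,-0.0001,0.03],
  [0,0,0,-0.0061,-0.0015,-0.0003,0.03],
  [0,0,0,-0.0061,-0.0015,-0.0005,0.03],
  [0,0,0,0,0,0,0.03],
])

```text
time: 18.63
ee_pos: [0.5777, 0.0546, 0.2654]
tcp_rot: [0.319, -2.637, 0.081]
ft_force: [2.7, -4.7, 2.8]
grip_width: 0.457
```

```bash
python3 - <<'E'
from arc import *
from workcell import env
s=env.read_state();M=R.from_rotvec(s["tcp_rot"]).as_matrix();print(s["time"],s["ee_pos"],s["ft_force"],s["grip_width"])
th=np.arcsin(M[2,0])
for p in (1.1,1.2,1.24,1.3): print(p,s["ee_pos"]-tcp(p,th))
p,d,c=snap("wrist","19");p2,_,_=snap("side","19"); cv2.imwrite("pics/c19.png",np.hstack([cv2.resize(p,(400,300)),cv2.resize(p2[120:230,180:327],(400,300),interpolation=cv2.INTER_CUBIC)]))
E
```

```text
18.6333 [0.57767928 0.05459986 0.26544842] [ 2.65250091 -4.6563142   2.80559616] 0.4574894911580525
1.1 [0.0215842 0.0050427 0.0047945]
1.2 [0.00492816 0.0009824  0.00150264]
1.24 [-0.00180977 -0.00066013  0.00066846]
1.3 [-1.19639488e-02 -3.13545527e-03 -6.12501791e-05]
```

View pics/c19.png

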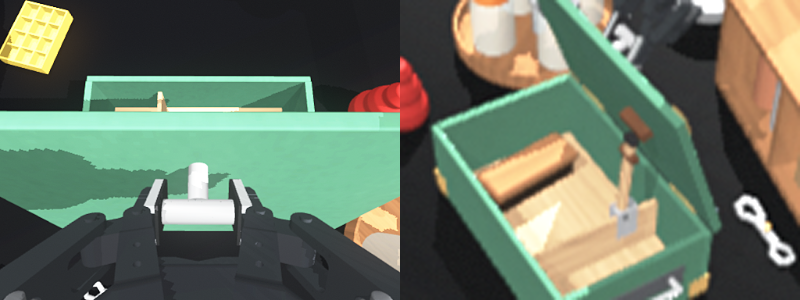

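Request:
apply_moves([
  [0,0,0,-0.0025,-0.0006,-0.0003,0.03],
  [0,0,0,-0.0025,-0.0006,-0.0004,0.03],
  [0,0,0,-0.0025,-0.0006,-0.0005,0.03],
  [0,0,0,-0.0025,-0.0006,-0.0005,0.03],
  [0,0,0,-0.0025,-0.0006,-0.0005,0.03],
  [0,0,0,-0.0025,-0.0006,-0.0006,0.03],
  [0,0,0,0,0,0,0.03],
])

```text
time: 19.32
ee_pos: [0.563, 0.051, 0.2631]
tcp_rot: [0.319, -2.637, 0.081]
ft_force: [1.0, -4.1, 3.2]
grip_width: 0.454
```

```bash
cat > chk.py <<'E'
import sys
from arc import *
from workcell import env
s=env.read_state();M=R.from_rotvec(s["tcp_rot"]).as_matrix();print(s["time"],s["ee_pos"],s["ft_force"],s["ft_torque"],s["grip_width"])
th=np.arcsin(M[2,0])
for p in (1.08,1.1,1.12,1.14,1.16): print(p,s["ee_pos"]-tcp(p,th))
t=sys.argv[1]
p,d,c=snap("wrist",t);p2,_,_=snap("side",t); cv2.imwrite(f"pics/c{t}.png",np.hstack([cv2.resize(p,(400,300)),cv2.resize(p2[140:215,210:310],(400,300),interpolation=cv2.INTER_CUBIC)]))
E
python3 chk.py 20
```

```text
19.3167 [0.56300242 0.05103524 0.26305801] [ 0.97283941 -4.0716094   3.19096182] [-0.57212135 -0.49749445  0.33146634] 0.45418735765029294
1.08 [0.0101953  0.0022796  0.00326734]
1.1 [0.00690712 0.00147803 0.0024042 ]
1.12 [0.00360284 0.00067253 0.00160892]
1.14 [ 0.00028376 -0.00013657  0.00088182]
1.16 [-0.00304878 -0.00094896  0.00022319]
```

View pics/c20.png

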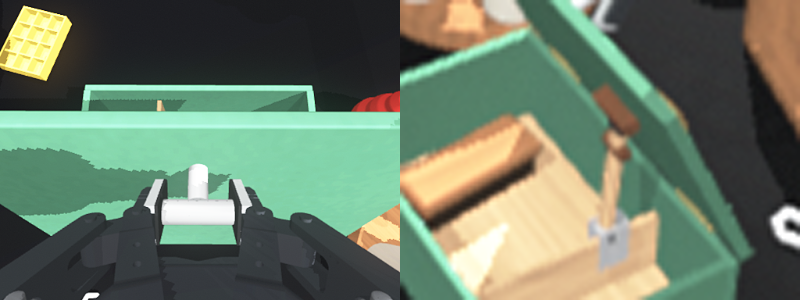

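Request:
apply_moves([
  [0,0,0,-0.0016,-0.0004,-0.0004,0.03],
  [0,0,0,-0.0016,-0.0004,-0.0004,0.03],
  [0,0,0,-0.0016,-0.0004,-0.0004,0.03],
  [0,0,0,0,0,0,0.03],
])

```text
time: 19.75
ee_pos: [0.5583, 0.0499, 0.262]
tcp_rot: [0.319, -2.637, 0.081]
ft_force: [1.0, -5.6, 4.7]
grip_width: 0.455
```

```bash
python3 chk.py 21
```

```text
19.75 [0.55833591 0.04991139 0.26199443] [ 0.99992056 -5.5860244   4.65508077] [-0.59484521 -0.37859516  0.33987571] 0.4549583143746825
1.08 [0.00552675 0.00115526 0.00220486]
1.1 [0.00223858 0.00035369 0.00134173]
1.12 [-0.00106571 -0.00045181  0.00054645]
1.14 [-0.00438478 -0.00126092 -0.00018065]
1.16 [-0.00771732 -0.0020733  -0.00083929]
```

View pics/c21.png

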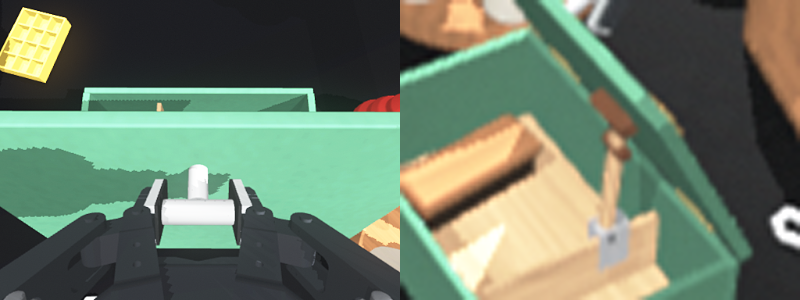

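Request:
apply_moves([
  [0,0,0,-0.0016,-0.0004,-0.0004,0.03],
  [0,0,0,-0.0016,-0.0004,-0.0004,0.03],
  [0,0,0,0,0,0,0.03],
  [0,0,0,0,0,0,0.03],
])

```text
time: 20.18
ee_pos: [0.5552, 0.0491, 0.2612]
tcp_rot: [0.319, -2.637, 0.081]
ft_force: [1.0, -5.3, 4.6]
grip_width: 0.452
```

```bash
python3 chk.py 22
```

```text
20.1833 [0.55519922 0.04913691 0.26119916] [ 0.97600446 -5.34295571  4.57352646] [-0.61602248 -0.23255183  0.36711662] 0.4518189948687577
1.08 [0.0023935  0.00038161 0.00140772]
1.1 [-0.00089468 -0.00041996  0.00054458]
1.12 [-0.00419896 -0.00122546 -0.00025069]
1.14 [-0.00751804 -0.00203456 -0.00097779]
1.16 [-0.01085058 -0.00284695 -0.00163643]
```

View pics/c22.png

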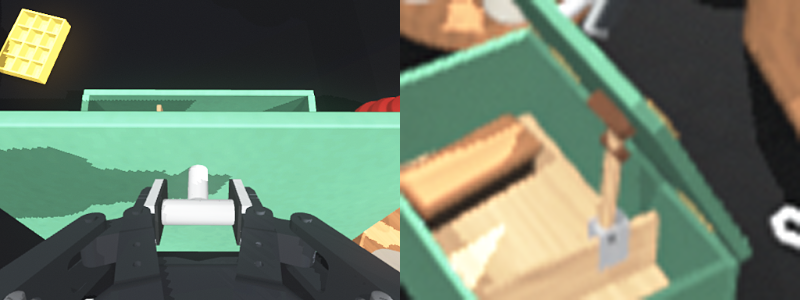

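Request:
apply_moves([
  [0,0,0,-0.0016,-0.0004,-0.0005,0.03],
  [0,0,0,-0.0016,-0.0004,-0.0005,0.03],
  [0,0,0,0,0,0,0.03],
  [0,0,0,0,0,0,0.03],
])

```text
time: 20.62
ee_pos: [0.5519, 0.0483, 0.2603]
tcp_rot: [0.319, -2.637, 0.081]
ft_force: [0.4, -5.3, 5.5]
grip_width: 0.451
```

```bash
python3 chk.py 23
```

```text
20.6167 [0.55186042 0.04831878 0.26026072] [ 0.43974903 -5.25117639  5.47533278] [-0.64585736 -0.24648425  0.34482461] 0.45067901830888935
1.08 [-0.00093879 -0.00043493  0.00046572]
1.1 [-0.00422696 -0.0012365  -0.00039741]
1.12 [-0.00753124 -0.002042   -0.00119269]
1.14 [-0.01085032 -0.0028511  -0.00191979]
1.16 [-0.01418286 -0.00366349 -0.00257842]
```

View pics/c23.png

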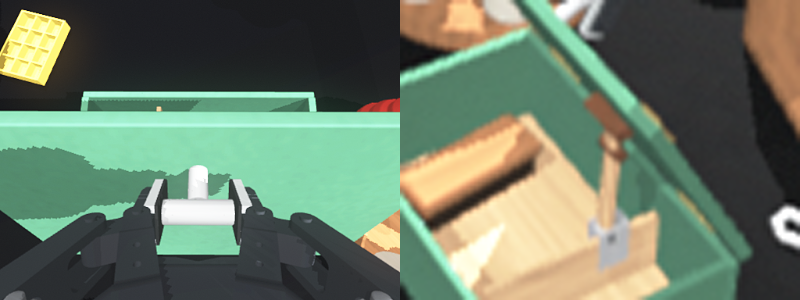

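```bash
cat > lidang.py <<'E'
import sys
from arc import *
for t in sys.argv[1:]:
    for n in ("side","wrist","top"):
        try: p,d,c=load(n+t)
        except Exception: continue
        hsv=cv2.cvtColor(p,cv2.COLOR_BGR2HSV)
        P,u,v=pts(c,d,(hsv[...,0]>60)&(hsv[...,0]<95)&(hsv[...,1]>60))
        X=(P-H)@ex; Y=(P-H)@ey; Z=P[:,2]-.11
        s=(Z>.03)&(Z<.25)&(abs(Y)<.15)&(abs(X)<.2)
        X,Z,Y=X[s],Z[s],Y[s]
        if len(X)<200: continue
        a=np.arctan2(Z,-X)
        for it in range(5):
            A=np.c_[X,Z]; m=A.mean(0); w=np.linalg.svd(A-m,full_matrices=False)[2][0]
            r=abs((A-m)@[-w[1],w[0]]); k=r<max(np.median(r)*2.5,.002); X,Z=X[k],Z[k]
        ang=np.arctan2(w[1],-w[0])%np.pi; off=m@[np.sin(ang),np.cos(ang)]
        print(t,n,len(X),"angle",ang.round(4),"normal offset",off.round(4))
E
python3 lidang.py 14 19 20 21 22 23
```

```text
14 side 2604 angle 1.8496 normal offset 0.001
14 wrist 24132 angle 1.8487 normal offset 0.0014
14 top 1157 angle 1.8516 normal offset 0.0009
19 side 950 angle 1.2405 normal offset 0.0015
19 wrist 51176 angle 1.2344 normal offset 0.0135
20 side 546 angle 1.1547 normal offset 0.0013
20 wrist 55568 angle 1.1479 normal offset 0.0134
21 side 418 angle 1.1326 normal offset 0.0007
21 wrist 56694 angle 1.12 normal offset 0.0134
22 side 418 angle 1.129 normal offset -0.0009
22 wrist 57404 angle 1.1012 normal offset 0.0134
23 side 407 angle 1.1214 normal offset -0.0023
23 wrist 58405 angle 1.081 normal offset 0.0134
```

```bash
python3 - <<'E'
from arc import *
c=load("side23")[2];P=np.array([.5621,-.0107,.084]);Zv=np.array([0,0,1])
for a in (1.5,1.55,1.58,1.61,1.658): 
  print(a,np.round(proj(c,P+.092*(-np.cos(a)*ex+np.sin(a)*Zv)),1),np.round(proj(c,P+.114*(-np.cos(a)*ex+np.sin(a)*Zv)),1))
im=[]
for t in("14","22","23"):
  p=load("side"+t)[0];im.append(cv2.resize(p[150:210,240:280],None,fx=6.5,fy=6.5,interpolation=cv2.INTER_CUBIC))
cv2.imwrite("pics/cmp.png",np.hstack(im))
E
```

```text
1.5 [259.6 178. ] [259.4 173. ]
1.55 [260.9 177.4] [261.  172.3]
1.58 [261.7 177. ] [261.9 171.9]
1.61 [262.4 176.7] [262.9 171.5]
1.658 [263.6 176.3] [264.4 170.9]
```

View pics/cmp.png

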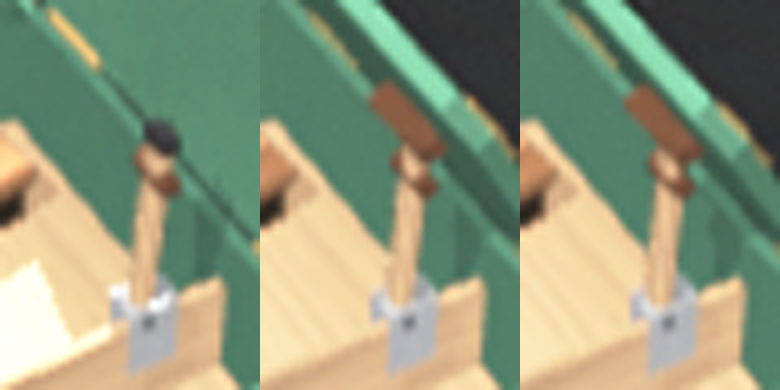

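Request:
apply_moves([
  [0,0,0,0,0,0,0.044],
  [0,0,0,0,0,0,0.05],
  [0,0,0,0,0,0,0.06],
  [0,0,0,0,0,0,0.06],
  [0,0,0,0,0,0,0.06],
])

```text
time: 21.13
ee_pos: [0.5527, 0.0493, 0.259]
tcp_rot: [0.321, -2.638, 0.079]
ft_force: [-0.1, 0.2, 0.4]
grip_width: 0.708
```

```bash
python3 chk.py 24; python3 lidang.py 24
```

```text
21.1333 [0.55268991 0.04933602 0.2590488 ] [-0.06277831  0.21250471  0.43359198] [ 0.04372336 -0.20522029  0.00037846] 0.7076762821166317
1.08 [-0.00012805  0.00057774 -0.00073597]
1.1 [-0.00341622 -0.00022383 -0.0015991 ]
1.12 [-0.00672051 -0.00102933 -0.00239438]
1.14 [-0.01003958 -0.00183843 -0.00312148]
1.16 [-0.01337212 -0.00265082 -0.00378011]
24 side 392 angle 1.119 normal offset -0.003
24 wrist 62072 angle 1.0732 normal offset 0.0133
```

View pics/c24.png

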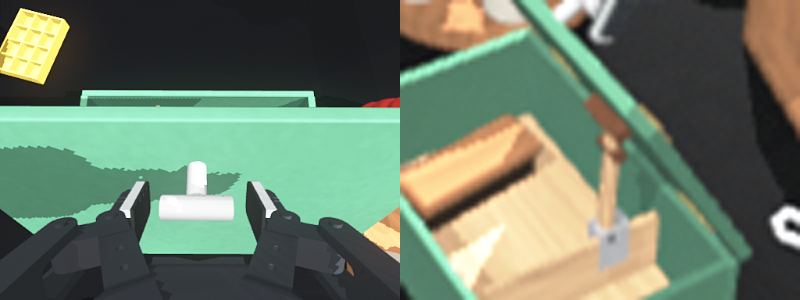

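Request:
apply_moves([
  [0,0,0,0.0046,0.0011,0.0088,0.065],
  [0,0,0,0.009,0.0022,0.0175,0.065],
  [0,0,0,0.014,0.0034,0.0265,0.065],
  [0,0,0,0.014,0.0034,0.0265,0.065],
  [0,0,0,0.014,0.0034,0.0265,0.065],
  [0,0,0,0,0,0.03,0.065],
  [0,0,0,0,0,0.03,0.065],
  [0,0,0,0,0,0,0.065],
  [0,0,0,0,0,0,0.065],
])

```text
time: 21.98
ee_pos: [0.6093, 0.0625, 0.4271]
tcp_rot: [0.321, -2.644, 0.08]
ft_force: [0.3, 0.1, -0.5]
grip_width: 0.764
```

```bash
python3 chk.py 25; python3 - <<'E'
from h import *
snap("top","25")
E
python3 lidang.py 25
python3 - <<'E'
import cv2,numpy as np
p=cv2.imread("pics/wrist25.png");q=cv2.imread("pics/side25.png")
cv2.imwrite("pics/f25.png",np.hstack([cv2.resize(p,(400,300)),cv2.resize(q,(400,300))]))
E
```

```text
21.9833 [0.60930958 0.0625329  0.42705427] [ 0.27639674  0.14859602 -0.50476129] [ 0.042504   -0.2276625   0.03339804] 0.7640680462169014
1.08 [0.05638091 0.01374763 0.1673294 ]
1.1 [0.05309274 0.01294606 0.16646626]
1.12 [0.04978845 0.01214057 0.16567098]
1.14 [0.04646938 0.01133146 0.16494388]
1.16 [0.04313684 0.01051908 0.16428525]
25 side 389 angle 1.1195 normal offset -0.0031
25 wrist 22701 angle 1.0736 normal offset 0.0135
25 top 1131 angle 1.0733 normal offset 0.0132
```

View pics/c25.png

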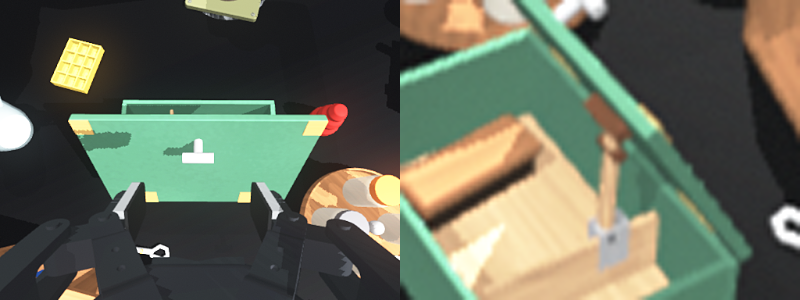

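View pics/f25.png

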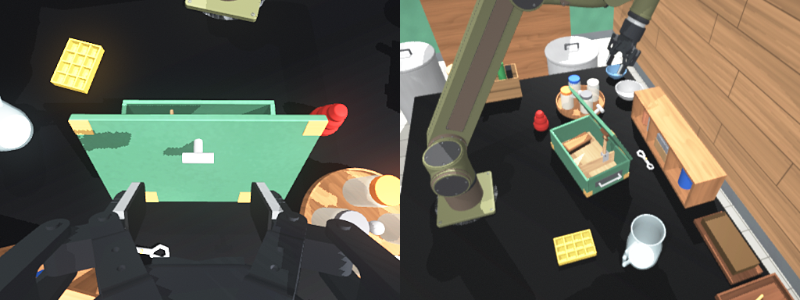

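```bash
python3 - <<'E'
from workcell import env
print(env.finish_job())
E
```

```text
the job is handed in; nothing more can be done
None
```

The box is airing: its lid rests on the upright stay, and the arm is clear. I handed the job in at about 22 s of the 72 s allowed; no verdict was reported.

**What I did:** I swung the lid back by its T-pull to its stop, where it stayed by itself. I then flipped the stay up by its dowel to its stop, took the pull again, eased the lid forward onto the tip, let go and backed off.

**Last checks:**
- **Lid at the stop:** it measured 1.85 rad in all three cameras.
- **Stay before lowering:** it matched about 1.66 rad in the wrist view.
- **Lid now:** it was steady at 1.073 rad in the wrist and top views, after release and again after I retreated. That is within the required 1.04 to 1.15, but slightly under the 1.08 to 1.12 you gave for a propped lid.
- **Stay now:** about 1.61 rad from the side view. By geometry, that and the lid angle fit the tip being seated in the catch corner.
- **Contact:** the gripper is well clear and the wrist force is about zero.

**What disagreed or I couldn't confirm:**
- The side camera's lid fit gave 1.12 rad. It saw only a sliver of the lid, so I did not rely on it.
- The seated tip is hidden behind the catch block. I inferred the seating and the catch-to-tip distance (about 10 mm) rather than measuring them directly.
- I only looked over the pictures to judge that nothing else had moved; I did not measure the other objects again.

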